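Put the confectioner's bars and cutters away

ROBOT

A 7-joint arm with a two-finger parallel gripper is mounted at the origin on the work surface. World frame = base frame: x ahead of the robot, y to its left, z up, the work surface at z = 0. Lengths are in m, angles in rad, forces in N, time in s.
With the tool pointing down it reaches from about 0.4 to 0.85 m from the base axis. Payload 10.4 kg.
Tool frame: the origin (TCP) lies at the very end of the fingers, on their centre line; the grasp point (between the pads) lies 19 mm behind it; z points along the fingers, y is the line along which they close (so a half turn about z gives the same grasp; the last joint's range is limited). The gripper opens to 87 mm and grips with 3 to 60 N. Pads are 19 mm wide; open, the fingers measure 117 mm over their backs; the gripper's body (75 mm by 190 mm) begins 51 mm behind the grasp point.
Start: joints at [-0.023, 0.332, -0.065, 1.46, 0.022, 1.35, -0.088], TCP at [0.625, 0, 0.223] pointing down, gripper open.
Joint ranges: [-2.6, 2.6], [-0.5, 2.12], [-1.47, 1.34], [0.16, 2.42], [-1.27, 4.41], [0.06, 2.06], [-2.6, 2.6]. Speed limits (rad/s): [2.22, 2.22, 2.79, 2.79, 3.14, 3.14, 3.14].

INTERFACE

Orientations are given as a unit quaternion [x, y, z, w].
In Python, from bench import * gives the robot as it stands.
- The arm moves only by the tool step_arm, never from a script. Its arguments are lists of equal length, an entry for each row: "delta_pos": the shift along the world's x, y, z in units of 25 mm (1.0 is 25 mm), a list of three; "turn": the turn about the world's z in units of 0.12 rad (1.0 is 0.12 rad). In form: {"delta_pos": [[tx, ty, tz], ...], "turn": [turn, ...]}. A call has 1 to 12 rows; each row shifts and turns the commanded pose from where the row before left it; what a row does not reach is not made up. A row lasts 1/10 s, in which the tool goes at most 50 mm and 8.59 degrees, less where a joint would pass 70% of its speed; a pose out of reach is approached as far as the arm can. A call with a number of a shift or a turn outside -1 to 1 is refused whole. A call with a gripper value outside its range is refused whole. "grip" is the closure, from 0 (fully open) to 1 (shut), set as the call begins (left out, the last holds). The fingers move at their own pace and stop on an object; "newtons" is the grip in N (left out, the last holds). Time passes only in rows, so rows that do not move let the fingers close. It gives the time, the measured TCP pose, the force, the opening and the grip force at its end, in the units of the state.
- read_state(): the state, without advancing time (a new reading comes with each control period).
- camera(name): name is "scene" or "side" or "wrist"; returns a dict with "image" (420x560x3 uint8, red, green, blue), "z_map" (420x560 float32, m along the optical axis (not along the pixel's ray), 0 where there is no reading), "mtx" (3x3 intrinsics, pixels), "view" (4x4, takes a point from world to camera coordinates). Camera axes: x right, y up, looking along -z (the intrinsics and any distortion apply to the point x, -y, -z); pixel columns grow to the right and rows downward; lengths in m; the calibration is good to about 2 mm. The wrist camera is an equidistant fisheye: a pixel r from the principal point sees the ray r / f radians off the axis. A picture is of the moment at which its call begins.
- close_job(): hands the job in; it is judged then, once.
The state is a dict: "time": time; "joint_positions": joint angles; "joint_vel": joint speeds; "joint_torque": joint torques, N m; "ee_pos": TCP position; "eef_rot": TCP orientation; "ft_force": force on the tool from outside, world axes, zero at the start; "torque": the same for the moment, N m; "width": finger opening in m; "grip_force": force on a finger pad.
Only numpy, scipy, OpenCV 4.12 (cv2) and the standard library are available. Lean on these libraries where they do the work, as an engineer would, in place of code of your own. Each camera call takes 0.05 s, during which the arm holds its last target. There are 200 camera calls.

TASK

Put the bench tools away. Slide the grey divider of the narrow steel tray along until the long aluminium bar fits in one bay and the short bar in the other (either way round), and set each bar down in its bay, same way up as it stands now, resting fully on the tray's floor. Set each of the three plunger cutters upright into the wooden holder whose recess has the outline of its base, resting on the bottom of the recess.

Things in the scene. Friction and masses are not known exactly. Their poses are not given: they have to be found in the camera images.
- long_bar: Solid bare aluminium confectioner's bar with fine black division lines on its top, 195 mm long (along its x), 20 mm thick (y), 35 mm tall (z), 280 g. Loose, resting on its 20 mm wide underside on the board. Origin: centre of its underside. It is the longer of the two bars.
- short_bar: Solid bare aluminium confectioner's bar with fine black division lines on its top, 80 mm long (along its x), 20 mm thick (y), 35 mm tall (z), 130 g. Loose, resting on its 20 mm wide underside on the board. Origin: centre of its underside. It is the shorter of the two bars.
- round_cutter: Plunger cutter: round dark steel base 56 mm in diameter with a flat grey upright grip on top; 55 mm tall, 90 g. Loose, standing upright on the board. Origin: centre of its underside, z up. Steel base 14 mm high, then a thin neck, then the grip: 36 mm along x, 16 mm thick along y, from 21 to 55 mm above the origin, centred.
- square_cutter: Plunger cutter: square dark steel base 52 x 52 mm, sides along x and y, with a flat grey upright grip on top; 55 mm tall, 90 g. Loose, standing upright on the board. Origin: centre of its underside, z up. Steel base 14 mm high, then a thin neck, then the grip: 36 mm along x, 16 mm thick along y, from 21 to 55 mm above the origin, centred.
- cross_cutter: Plunger cutter: cross-shaped (plus sign) dark steel base, arms along x and y, 64 mm from tip to tip and 22 mm wide, with a flat grey upright grip on top; 55 mm tall, 90 g. Loose, standing upright on the board. Origin: centre of its underside, z up. Steel base 14 mm high, then a thin neck, then the grip: 36 mm along x, 16 mm thick along y, from 21 to 55 mm above the origin, centred.
- round_holder: Fixed wooden block, 86 x 86 mm, 11 mm high, lying on the board, with a round recess 68 mm in diameter, dark-lined and open from above, 8 mm deep (its floor 3 mm above the origin). Origin: centre of its underside (the middle of the recess); z up. It takes the cutter of the same outline with about 6 mm to spare all round.
- square_holder: Fixed wooden block, 86 x 86 mm, 11 mm high, lying on the board, with a square recess 64 x 64 mm, dark-lined and open from above, 8 mm deep (its floor 3 mm above the origin), sides along its x and y. Origin: centre of its underside (the middle of the recess); z up. It takes the cutter of the same outline with about 6 mm to spare all round.
- cross_holder: Fixed wooden block, 86 x 86 mm, 11 mm high, lying on the board, with a cross-shaped recess, arms 76 mm tip to tip and 34 mm wide, dark-lined and open from above, 8 mm deep (its floor 3 mm above the origin), arms along its x and y. Origin: centre of its underside (the middle of the recess); z up. It takes the cutter of the same outline with about 6 mm to spare all round.
- tray: Narrow dark steel tray fixed on the board: 338 mm long (its x), 44 mm wide (its y), walls 14 mm high and 4 mm thick, floor 3 mm thick, so inside it is 330 x 36 mm and 11 mm deep. Origin: centre of its underside; z up. A sliding divider across it parts it into two bays.
- divider (a joint): Mid-plane d (m) of the grey divider along the tray's x, 0 at the tray's origin; stops at -0.06 and +0.06, starts near 0, where neither bay takes the long bar. Upright plate 10 mm thick (x), 30 mm wide (y), centred on y = 0, top 51 mm above the tray's origin. Slides with 1.5 N friction, stays where left. Bays span x -0.165 to d-0.005 and d+0.005 to 0.165 (m).
Mind the look-alikes: they are no part of the job. Leave any green look-alike of the square_cutter alone.

How it is judged:
By the outcome, as a careful person would: the job done as asked, in the order asked, and still so for the second after the job is handed in, with the robot touching nothing.
It also fails if it takes over 138 s, if anything falls off the work surface, if the arm or the gripper's body presses on something with over 40 N, if the wrist force passes 120 N, or if a joint passes its speed limit or range.

## Working session

There is one attempt and no reset: what is moved stays moved. The work goes in short steps, Python scripts to look and compute and a tool call to move; the robot and the scene stay as the last step left them, time stands still between calls to the robot, and variables do not carry over. Pictures are saved under pics/ and viewed, at most 14 in all, crops included, and the job is handed in when it is done.

Besides the shell and the picture viewer there is one more tool, called after "Request:" by a JSON object that holds its "op" and its "data". step_arm: Moves the arm, as the interface text tells. Shifts and turns lie within -1 to 1; 1 stands for 25 mm of shift or 0.12 rad of turn. Its arguments: {"type":"object","properties":{"delta_pos":{"type":"array"},"turn":{"type":"array"},"grip":{"type":"number"},"newtons":{"type":"number"}},"required":["delta_pos","turn"]}

```bash
mkdir -p pics; cat > h.py <<'E'
from bench import *
import numpy as np, cv2
def grab(n):
    c=camera(n); np.savez(''+n+'.npz',**{k:c[k] for k in('image','z_map','mtx','view')}); return c
def save(n,im): cv2.imwrite('pics/'+n+'.png',cv2.cvtColor(im,cv2.COLOR_RGB2BGR))
def cloud(c):
    K=c['mtx'];z=c['z_map'];v,u=np.mgrid[:z.shape[0],:z.shape[1]]
    p=np.stack([(u-K[0,2])/K[0,0]*z,-(v-K[1,2])/K[1,1]*z,-z,np.ones_like(z)],-1)
    return (p@np.linalg.inv(c['view']).T)[...,:3]
E
python3 - <<'E'
from h import *
for n in('scene','side'):
    c=grab(n); save(n+'0',c['image']); print(c['mtx'],np.linalg.inv(c['view']).round(3))
s=read_state();print(s['time'],s['ee_pos'],s['eef_rot'],s['ft_force'])
E
```

```text
[[412.07659759   0.         274.20516676]
 [  0.         412.07659759 207.54130764]
 [  0.           0.           1.        ]] [[ 0.594 -0.441  0.673  1.197]
 [ 0.805  0.334 -0.491 -0.4  ]
 [-0.008  0.833  0.553  0.618]
 [ 0.     0.     0.     1.   ]]
[[515.16340936   0.         274.98182274]
 [  0.         515.16340936 215.86654095]
 [  0.           0.           1.        ]] [[-0.834  0.303 -0.46  -0.04 ]
 [-0.551 -0.457  0.698  0.978]
 [ 0.001  0.836  0.548  0.729]
 [ 0.     0.     0.     1.   ]]
0.1 [6.24651561e-01 2.89169371e-05 2.21842204e-01] [ 7.07076823e-01  7.07136463e-01 -4.58804251e-04 -4.22605359e-04] [-0.76281035 -0.14242691 -0.29221624]
```

View pics/scene0.png

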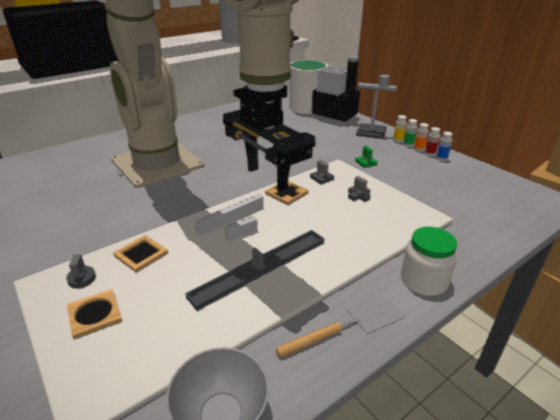

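View pics/side0.png

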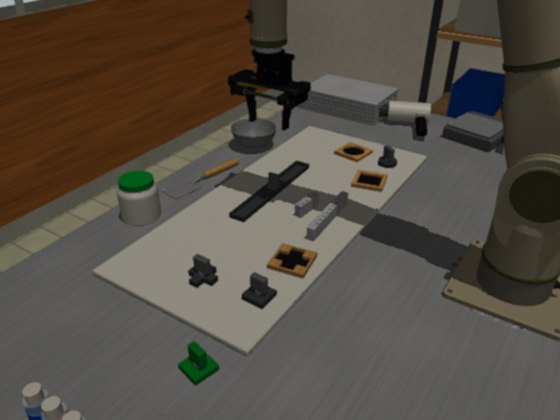

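The scene view shows the round cutter (80,270), square holder (140,252), round holder (95,312), bars (230,213)/(240,228), tray 190–325 with its divider at (260,258), cross holder (287,190), and square and cross cutters at (322,172)/(359,190). The green look-alike is at (367,157). The side view agrees.

```bash
cat > seg.py <<'E'
from h import *
import sys
def objs(c,zb):
    P=cloud(c); im=c['image'].astype(int); ok=(c['z_map']>0)&(P[...,0]>.3)&(P[...,0]<.95)&(abs(P[...,1])<.6)
    hsv=cv2.cvtColor(c['image'],cv2.COLOR_RGB2HSV); H=P[...,2]-zb
    masks={'high':ok&(H>.024)&(H<.075),
           'orange':ok&(hsv[...,1]>110)&(hsv[...,0]>8)&(hsv[...,0]<25)&(abs(H-.011)<.005),
           'darkrim':ok&(hsv[...,2]<70)&(abs(H-.014)<.004)}
    for k,m in masks.items():
        n,l,st,_=cv2.connectedComponentsWithStats(m.astype(np.uint8),connectivity=8)
        for i in range(1,n):
            if st[i,4]<25: continue
            q=P[l==i]; t=np.quantile(q[:,2],.95)
            if k=='high': q=q[q[:,2]>t-.008]
            r=cv2.minAreaRect((q[:,:2]*1000).astype(np.float32))
            print(k,'n',st[i,4],'px',st[i,:4],'top',(t*1000).round(1),'c',np.round(r[0],1),'wh',np.round(r[1],1),'a',round(r[2],1),'mean',(q.mean(0)*1000).round(1))
if __name__=='__main__':
    for n in('scene','side'):
        c=dict(np.load(n+'.npz')); P=cloud(c); hsv=cv2.cvtColor(c['image'],cv2.COLOR_RGB2HSV)
        w=(P[...,0]>.4)&(P[...,0]<.85)&(abs(P[...,1])<.4)&(P[...,2]<.03)&(hsv[...,1]<60)&(hsv[...,2]>140)
        zb=np.median(P[w][:,2]); print(n,'board z',zb); objs(c,zb)
E
python3 seg.py
```

```text
scene board z 0.01433066509960107
high n 68 px [363 146  10   9] top 54.7 c [415.5 539.1] wh [15.3 36.3] a 79.4 mean [417.2 536.8  52.3]
high n 137 px [317 160  12  14] top 69.6 c [422.4 338.3] wh [38.5 20.5] a 16.4 mean [424.5 337.6  67.2]
high n 162 px [354 176  14  16] top 69.6 c [556.7 355.7] wh [16.8 41.3] a 87.2 mean [559.2 353.9  66.9]
high n 590 px [195 194  69  34] top 51.0 c [440.3  16.2] wh [ 24.2 195.6] a 2.8 mean [443.1  10.6  48.6]
high n 281 px [224 216  34  17] top 51.0 c [509.2   3.4] wh [79.7 23.4] a 84.6 mean [510.8   2.3  48.4]
high n 1191 px [403 239  55  44] top 87.4 c [870.8 223.2] wh [96.5 61. ] a 28.2 mean [877.2 212.4  84.4]
high n 151 px [252 247  12  18] top 66.2 c [637.  -35.4] wh [11.  30.2] a 89.7 mean [638.5 -36.5  63.4]
high n 265 px [ 69 254  16  23] top 70.1 c [ 438.5 -349.7] wh [16.2 36.3] a 58.2 mean [ 441.2 -350.    68. ]
high n 2333 px [166 347 103  73] top 65.1 c [ 848.3 -250.7] wh [147.6 120.2] a 53.2 mean [ 833.4 -246.7   62.4]
orange n 252 px [266 182  41  22] top 27.0 c [428.8 204.9] wh [85.5 86. ] a 8.3 mean [440.3 195.5  24.4]
orange n 50
[... 2436 characters left out ...]
1 -345.6] wh [51.3 48.4] a 15.3 mean [ 434.5 -341.5   31.3]
darkrim n 328 px [229 161  80  58] top 33.3 c [636.9 -28.4] wh [ 49.2 342.6] a 1.7 mean [628.5  -1.1  30.4]
darkrim n 95 px [308 199  39  39] top 34.7 c [430.7  17.6] wh [196.8  14.7] a 89.2 mean [430.5  33.7  30.9]
darkrim n 59 px [296 200  22  15] top 34.2 c [501.5   7.3] wh [77.4 14.6] a 81.1 mean [500.7  13.4  31.3]
darkrim n 250 px [189 265  28  20] top 32.6 c [551.8 359.2] wh [56.4 56.5] a 41.7 mean [549.7 362.9  30.4]
darkrim n 301 px [242 287  34  19] top 32.6 c [420.  341.3] wh [51.2 51.8] a 87.3 mean [415.4 348.5  30.4]
darkrim n 50 px [188 353  18  14] top 34.6 c [410.7 545.9] wh [35.3 12.5] a 9.0 mean [406.9 545.4  31. ]
```

Request:
{"op": "step_arm", "data": {"delta_pos": [[0.24, 0.16, -0.9], [0.24, 0.16, -0.9], [0, 0, -0.9], [0, 0, -0.9], [0, 0, -0.9], [0, 0, -0.9], [0, 0, -0.9], [0, 0, -0.9], [0, 0, 0], [0, 0, 0]], "turn": [0, 0, 0, 0, 0, 0, 0, 0, 0, 0], "grip": 1, "newtons": 20}}

```text
time: 1.1
ee_pos: [0.6368, 0.008, 0.0427]
eef_rot: [0.707, 0.707, -0.0, -0.0]
ft_force: [0.2, 0.9, -0.0]
width: 0.0149
grip_force: 0.0
```

Request:
{"op": "step_arm", "data": {"delta_pos": [[0, -0.5, 0], [0, -0.3, 0], [0.01, -0.3, 0], [0.01, -0.3, 0], [0.01, -0.3, 0], [0.01, -0.3, 0], [0.01, -0.3, 0], [0.01, -0.3, 0], [0.01, -0.3, 0], [0, 0, 0], [0, 0, 0]], "turn": [0, 0, 0, 0, 0, 0, 0, 0, 0, 0, 0]}}

```text
time: 2.2
ee_pos: [0.6384, -0.0651, 0.0423]
eef_rot: [0.707, 0.707, -0.0, -0.0]
ft_force: [-0.1, -0.6, 0.0]
width: 0.0005
grip_force: 0.0
```

```bash
python3 - <<'E'
from h import *
from seg import objs
for n,zb in(('scene',.0145),('side',.0172)):
    c=grab(n); print(n); objs(c,zb)
save('side1',c['image'])
save('wrist1',camera('wrist')['image'])
E
```

```text
scene
high n 67 px [363 146  10   9] top 55.2 c [414.3 537.6] wh [16.  35.4] a 82.8 mean [417.3 536.6  52.2]
high n 140 px [317 160  12  15] top 69.9 c [423.  340.5] wh [19.7 37.3] a 89.2 mean [424.9 337.2  67.4]
high n 159 px [354 176  14  15] top 69.7 c [555.9 356.3] wh [37.  14.7] a 0.5 mean [558.5 354.4  67.5]
high n 107 px [195 216  13  12] top 51.1 c [444.5 -64.8] wh [22.  32.4] a 3.4 mean [446.4 -67.1  48.7]
high n 1188 px [403 239  55  44] top 87.7 c [871.1 222.7] wh [97.4 58.3] a 28.9 mean [877.3 212.6  84.6]
high n 278 px [233 252  20  23] top 79.6 c [643.4 -74.6] wh [21.5  7.7] a 18.7 mean [644.6 -73.8  78.3]
high n 263 px [ 69 254  16  23] top 70.2 c [ 439.  -349.7] wh [16.5 37.3] a 59.5 mean [ 441.  -350.1   68.2]
high n 2328 px [166 347 103  73] top 65.2 c [ 848.5 -250.9] wh [147.9 119.9] a 53.1 mean [ 833.5 -246.1   62.5]
orange n 296 px [266 181  41  22] top 26.9 c [428.8 204.1] wh [85.4 85.2] a 7.8 mean [433.  199.9  24.5]
orange n 514 px [114 236  53  35] top 26.9 c [ 437.8 -220.4] wh [88.6 84.9] a 13.6 mean [ 441.5 -222.5   24.7]
orange n 895 px [ 68 290  53  47] t
[... 2370 characters left out ...]
c [655.3 -26.2] wh [ 8.2 93.5] a 2.5 mean [655.  -32.9  30.5]
darkrim n 25 px [238 194  17  14] top 31.7 c [651.2  66.2] wh [ 5.9 73.5] a 1.8 mean [651.3  65.9  29.8]
darkrim n 42 px [302 199  16  15] top 34.8 c [498.8   3.3] wh [72.2  7. ] a 85.5 mean [498.7   5.3  30.8]
darkrim n 100 px [307 199  40  40] top 34.9 c [436.7  19.2] wh [ 17.7 195.3] a 2.5 mean [430.2  35.   31. ]
darkrim n 252 px [189 265  28  20] top 32.4 c [551.3 360. ] wh [56.5 53.2] a 43.1 mean [549.9 363.3  30.4]
darkrim n 307 px [242 287  34  19] top 32.6 c [419.7 340.9] wh [51.8 51.1] a 87.8 mean [415.2 348.5  30.4]
darkrim n 53 px [189 355  18  12] top 34.8 c [409.3 546.1] wh [33.1 13.6] a 12.2 mean [405.1 545.6  31.2]
```

View pics/side1.png

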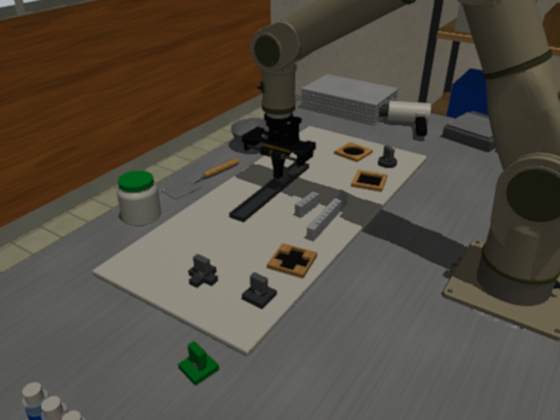

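The fingers at (280,170) have carried the divider well down the tray. I'll push a bit more, then retreat and check it.

Request:
{"op": "step_arm", "data": {"delta_pos": [[0, -0.16, 0], [0, 0, 0], [0, 0.4, 0], [0, 0.2, 0.8], [-0.9, 0.4, 0.9], [-0.9, 0.4, 0.9], [-1, 0.4, 0.5], [-1, 0.4, 0], [-1, 0.4, 0], [-1, 0.4, 0], [-1, 0.4, 0], [-1, 0.4, 0]], "turn": [0, 0, 0, 0, 0.1, 0.1, 0.1, 0.1, 0, 0, 0, 0]}}

```text
time: 3.55
ee_pos: [0.4426, 0.0275, 0.1202]
eef_rot: [0.69, 0.724, 0.0, 0.0]
ft_force: [-1.0, -0.1, 0.9]
width: 0.0005
grip_force: 0.0
```

```bash
python3 - <<'E'
from h import *
from seg import objs
for n,zb in(('scene',.0145),('side',.0172)):
    c=grab(n); print(n); objs(c,zb)
save('scene2',c['image']);
c=camera('wrist');save('wrist2',c['image']);print(c['mtx'],np.linalg.inv(c['view']).round(3))
E
```

```text
scene
high n 68 px [363 146  10   9] top 55.1 c [415.  539.5] wh [19.9 42.2] a 75.5 mean [417.2 536.3  52.5]
high n 140 px [317 160  12  15] top 69.6 c [422.9 338.8] wh [38.9 15.7] a 0.0 mean [424.9 337.5  66.8]
high n 164 px [354 176  14  16] top 69.9 c [556.3 355.3] wh [36.2 16. ] a 4.9 mean [558.8 354.2  67.4]
high n 586 px [195 194  69  34] top 51.0 c [440.7  16.3] wh [ 24.9 195.2] a 3.5 mean [442.9  10.4  48.4]
high n 284 px [224 216  34  18] top 50.8 c [508.5   3.7] wh [80.6 23.4] a 86.7 mean [510.7   1.6  48.4]
high n 1199 px [403 239  55  44] top 87.6 c [870.9 223.6] wh [97.3 62. ] a 30.0 mean [876.5 212.2  84.5]
high n 266 px [ 69 254  16  23] top 70.4 c [ 439.  -350.2] wh [17.2 34.5] a 58.2 mean [ 441.4 -350.1   68.2]
high n 149 px [233 257  12  19] top 66.4 c [637.4 -85.4] wh [31.6 10.4] a 4.1 mean [640.  -86.1  63.9]
high n 2317 px [166 347 103  73] top 65.2 c [ 848.6 -251. ] wh [147.8 118.8] a 53.2 mean [ 833.6 -246.4   62.5]
orange n 301 px [266 181  41  23] top 26.8 c [429.3 203.6] wh [86.3 86.4] a 9.1 mean [432.4 199.   24.4]
orange n 506 px [114 236  53  35] top 27.1
[... 2407 characters left out ...]
an [502.2  16.4  31.1]
darkrim n 77 px [315 200  31  36] top 34.5 c [429.8  15. ] wh [  3.6 174.6] a 2.9 mean [429.9  17.7  30.8]
darkrim n 252 px [188 265  30  20] top 32.7 c [551.5 359.2] wh [58.5 54.2] a 45.0 mean [549.5 363.2  30.4]
darkrim n 302 px [242 287  34  19] top 32.6 c [420.2 342.4] wh [52.1 51.5] a 89.8 mean [415.5 348.4  30.3]
darkrim n 49 px [189 354  17  13] top 34.8 c [409.4 546.3] wh [32.6 12.2] a 9.6 mean [405.7 545.6  31.2]
[[325.1922621    0.         283.35664811]
 [  0.         325.1922621  210.86891374]
 [  0.           0.           1.        ]] [[ 0.999 -0.049 -0.011  0.438]
 [ 0.05   0.967  0.248  0.096]
 [-0.002 -0.248  0.969  0.282]
 [ 0.     0.     0.     1.   ]]
```

View pics/wrist2.png

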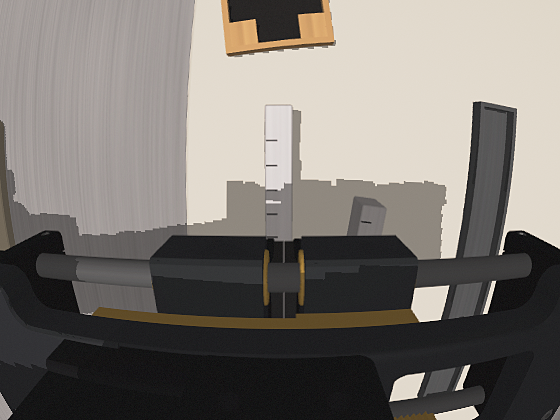

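The wrist view shows the long bar at cols 265–295 running straight up between the fingers, so the yaw is right. The divider is at d ≈ -0.055, as wanted. Next I grasp the long bar.

Request:
{"op": "step_arm", "data": {"delta_pos": [[-0.12, -0.42, 0], [0, 0, 0], [0, 0, 0], [0, 0, 0], [0, 0, -0.9], [0, 0, -0.9], [0, 0, -0.8], [0, 0, -0.5], [0, 0, -0.4], [0, 0, 0]], "turn": [0, 0, 0, 0, 0, 0, 0, 0, 0, 0], "grip": 0.5}}

```text
time: 4.7
ee_pos: [0.4403, 0.016, 0.0317]
eef_rot: [0.69, 0.724, -0.001, -0.001]
ft_force: [-0.3, -0.6, 1.5]
width: 0.0432
grip_force: 0.0
```

Request:
{"op": "step_arm", "data": {"delta_pos": [[0, 0, 0], [0, 0, 0], [0, 0, 0], [0, 0, 0], [0, 0, 0], [0, 0, 0]], "turn": [0, 0, 0, 0, 0, 0], "grip": 1, "newtons": 30}}

```text
time: 5.3
ee_pos: [0.4407, 0.016, 0.0329]
eef_rot: [0.69, 0.724, -0.0, -0.0]
ft_force: [-3.8, -0.6, 6.4]
width: 0.0195
grip_force: 30.0
```

Request:
{"op": "step_arm", "data": {"delta_pos": [[0, 0, 0.9], [0, 0, 0.9], [0, 0, 0.9], [0.9, 0.08, 0], [1, 0.1, 0], [1, 0.1, 0], [1, 0.1, 0], [1, 0.1, 0], [1, 0, 0], [1, 0, 0], [0.88, 0, 0], [0, 0, 0]], "turn": [0, 0, 0, -0.15, 0, 0, 0, 0, 0, 0, 0, 0]}}

```text
time: 6.5
ee_pos: [0.6371, 0.0279, 0.0993]
eef_rot: [0.697, 0.718, 0.0, 0.0]
ft_force: [-0.4, -0.5, -1.5]
width: 0.02
grip_force: 30.0
```

```bash
python3 - <<'E'
from h import *
s=camera('scene')['image'];w=camera('wrist')['image']
save('pl3',np.hstack([cv2.resize(s[190:330,160:360],(400,280)),w[:280,160:560]]))
E
```

```text
(no output)
```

View pics/pl3.png

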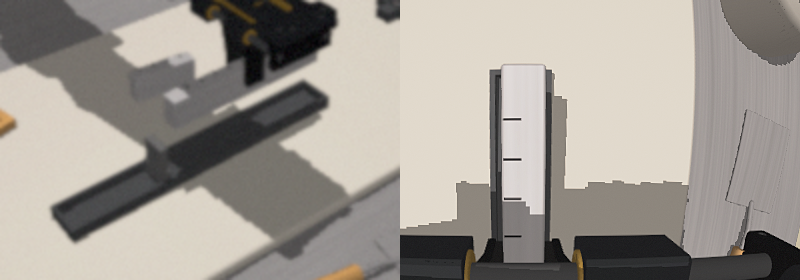

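The left crop shows the bar clear above its bay with the divider well behind it. In the wrist view the bar (501–546) is parallel to the tray (490–551) and about 2 mm to +x, so I'll correct that and lower.

Request:
{"op": "step_arm", "data": {"delta_pos": [[-0.08, 0, -0.6], [0, 0, -0.6], [0, 0, -0.6], [0, 0, -0.4], [0, 0, -0.15], [0, 0, -0.1], [0, 0, -0.07], [0, 0, 0]], "turn": [0, 0, 0, 0, 0, 0, 0, 0]}}

```text
time: 7.4
ee_pos: [0.6335, 0.0281, 0.0374]
eef_rot: [0.696, 0.718, 0.0, 0.0]
ft_force: [0.1, 0.4, -2.9]
width: 0.02
grip_force: 30.0
```

Request:
{"op": "step_arm", "data": {"delta_pos": [[0.05, 0, -0.04], [0, 0, -0.04], [0, 0, -0.04], [0, 0, 0]], "turn": [0, 0, 0, 0]}}

```text
time: 7.8
ee_pos: [0.6351, 0.0281, 0.036]
eef_rot: [0.696, 0.718, 0.001, 0.0]
ft_force: [-5.6, -0.3, 13.0]
width: 0.0196
grip_force: 30.0
```

Request:
{"op": "step_arm", "data": {"delta_pos": [[0, 0, 0], [0, 0, 0], [0, 0, 0], [0, 0, 0.9], [0, 0, 0.9], [0, 0, 0.9], [-1, -0.2, 0.6], [-1, -0.2, 0], [-1, -0.2, 0], [-1, -0.2, 0], [-1.0, -0.16, 0], [-0.08, 0, 0]], "turn": [0, 0, 0, 0, 0, 0, -0.2, -0.2, -0.2, -0.2, 0, 0], "grip": 0.5}}

```text
time: 9.0
ee_pos: [0.5054, 0.0033, 0.1166]
eef_rot: [0.73, 0.683, -0.0, -0.0]
ft_force: [-0.2, -0.6, -0.0]
width: 0.0435
grip_force: 0.0
```

```bash
python3 - <<'E'
from h import *
c=grab('side')
s=c['image'];w=camera('wrist')['image']
save('pl4',np.hstack([cv2.resize(s[140:240,220:360],(420,300)),w[:300,100:480]]))
E
```

```text
(no output)
```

View pics/pl4.png

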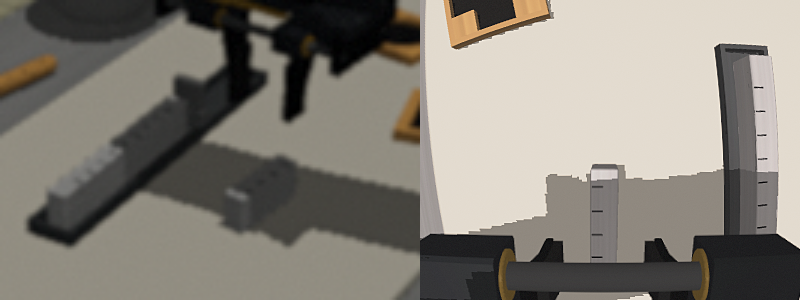

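The long bar lies in the tray, and the short bar (590–617) is centred between the open fingers.

Request:
{"op": "step_arm", "data": {"delta_pos": [[0.1, 0, -0.9], [0, 0, -0.9], [0, 0, -0.8], [0, 0, -0.5], [0, 0, -0.26], [0, 0, 0], [0, 0, 0]], "turn": [0, 0, 0, 0, 0, 0, 0]}}

```text
time: 9.8
ee_pos: [0.5107, 0.0041, 0.0332]
eef_rot: [0.73, 0.683, 0.0, 0.0]
ft_force: [-0.2, 0.0, 0.4]
width: 0.0434
grip_force: 0.0
```

Request:
{"op": "step_arm", "data": {"delta_pos": [[0, 0, 0], [0, 0, 0], [0, 0, 0], [0, 0, 0], [0, 0, 0], [0, 0, 0]], "turn": [0, 0, 0, 0, 0, 0], "grip": 1}}

```text
time: 10.4
ee_pos: [0.51, 0.004, 0.0328]
eef_rot: [0.73, 0.683, 0.0, 0.0]
ft_force: [-1.2, 0.1, 4.7]
width: 0.0197
grip_force: 30.0
```

Request:
{"op": "step_arm", "data": {"delta_pos": [[0, 0, 0.9], [0, 0, 1], [0, 0, 1], [0.5, -1, 0], [0.7, -1, 0], [1, -1, 0], [1, -1, 0], [1, -1, 0], [0.98, -0.84, 0], [0, 0, 0], [0, 0, 0]], "turn": [0, 0, 0, 0.2, 0.2, 0.2, 0.2, 0, 0, 0, 0]}}

```text
time: 11.5
ee_pos: [0.6393, -0.1422, 0.1042]
eef_rot: [0.697, 0.717, -0.0, -0.0]
ft_force: [-0.3, 0.7, -2.0]
width: 0.0199
grip_force: 30.0
```

```bash
python3 - <<'E'
from h import *
s=camera('scene')['image'];w=camera('wrist')['image']
save('pl5',np.hstack([cv2.resize(s[190:330,160:360],(400,280)),w[:280,100:480]]))
E
```

```text
(no output)
```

View pics/pl5.png

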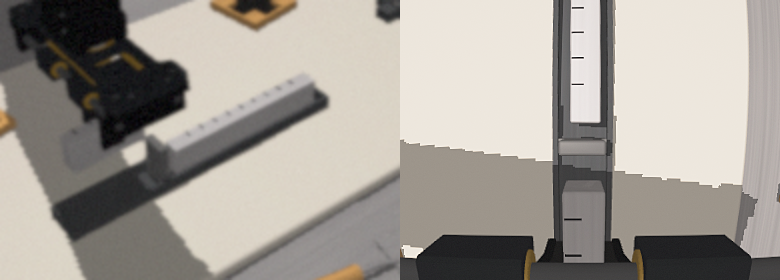

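The long bar is seated clear of the divider. The held bar (562–605) is centred over the tray (555–611) and short of the divider at row 147.

Request:
{"op": "step_arm", "data": {"delta_pos": [[0, 0, -0.8], [0, 0, -0.8], [0, 0, -0.6], [0, 0, -0.3], [0, 0, -0.1], [0, 0, -0.08], [0, 0, -0.04], [0, 0, -0.04], [0, 0, 0]], "turn": [0, 0, 0, 0, 0, 0, 0, 0, 0]}}

```text
time: 12.5
ee_pos: [0.6397, -0.142, 0.0364]
eef_rot: [0.696, 0.718, 0.0, 0.0]
ft_force: [0.2, 0.5, -0.1]
width: 0.02
grip_force: 30.0
```

Request:
{"op": "step_arm", "data": {"delta_pos": [[0, 0, -0.04], [0, 0, -0.02], [0, 0, 0]], "turn": [0, 0, 0]}}

```text
time: 12.8
ee_pos: [0.6398, -0.1421, 0.0358]
eef_rot: [0.696, 0.718, 0.0, 0.0]
ft_force: [-4.5, 0.3, 7.6]
width: 0.02
grip_force: 30.0
```

Request:
{"op": "step_arm", "data": {"delta_pos": [[0, 0, 0], [0, 0, 0], [0, 0, 0], [0, 0, 0.9], [0, 0, 0.9], [0, 0, 0.9], [-0.5, -0.5, 0.9], [-1, -1, 0.3], [-1, -1, 0], [-1, -1, 0], [-1, -1, 0], [-1, -1, 0]], "turn": [0, 0, 0, 0, 0, 0.9, 0.9, 0.9, 0.9, 0.9, 0.9, 0.9], "grip": 0.45}}

```text
time: 14.0
ee_pos: [0.5009, -0.2804, 0.1321]
eef_rot: [0.38, 0.925, 0.0, 0.0]
ft_force: [0.6, -0.6, -0.1]
width: 0.0479
grip_force: 0.0
```

Request:
{"op": "step_arm", "data": {"delta_pos": [[-1, -1, 0], [-1, -1, 0], [-0.56, -0.8, 0], [0, 0, 0], [0, 0, 0]], "turn": [0.9, 0.9, 0.25, 0, 0]}}

```text
time: 14.5
ee_pos: [0.438, -0.3496, 0.1321]
eef_rot: [0.267, 0.964, 0.0, 0.0]
ft_force: [0.3, -0.7, -1.3]
width: 0.048
grip_force: 0.0
```

```bash
python3 - <<'E'
from h import *
from seg import objs
c=grab('scene');s=c['image'];w=camera('wrist')['image']
save('pl6',np.hstack([cv2.resize(s[190:330,160:360],(400,280)),w[:280,100:480]]))
E
```

```text
(no output)
```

View pics/pl6.png

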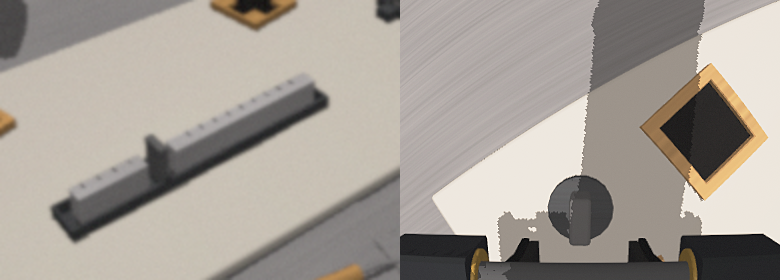

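Both bars lie in their bays. The round cutter's grip (570–590, 190–245) is aligned with and centred between the fingers.

Request:
{"op": "step_arm", "data": {"delta_pos": [[0, 0, -0.9], [0, 0, -0.9], [0, 0, -0.9], [0, 0, -0.6], [0, 0, -0.36], [0, 0, 0], [0, 0, 0]], "turn": [0, 0, 0, 0, 0, 0, 0]}}

```text
time: 15.3
ee_pos: [0.4386, -0.3496, 0.0413]
eef_rot: [0.266, 0.964, -0.0, 0.0]
ft_force: [1.1, 0.5, 0.6]
width: 0.0481
grip_force: 0.0
```

Request:
{"op": "step_arm", "data": {"delta_pos": [[0, 0, 0], [0, 0, 0], [0, 0, 0], [0, 0, 0], [0, 0, 0], [0, 0, 0]], "turn": [0, 0, 0, 0, 0, 0], "grip": 1, "newtons": 20}}

```text
time: 15.9
ee_pos: [0.438, -0.3497, 0.0408]
eef_rot: [0.266, 0.964, -0.0, 0.0]
ft_force: [-0.8, -0.4, 1.8]
width: 0.0159
grip_force: 20.0
```

Request:
{"op": "step_arm", "data": {"delta_pos": [[0, 0, 0.8], [0, 0, 0.8], [0.7, -0.07, 0], [1, -0.1, 0], [1, -0.1, 0], [1, 0, 0], [0.9, 0, 0], [0, 0, 0], [0, 0, 0]], "turn": [0, 0, 0, 0, 0, 0, 0, 0, 0]}}

```text
time: 16.8
ee_pos: [0.5527, -0.3559, 0.0799]
eef_rot: [0.266, 0.964, 0.0, -0.001]
ft_force: [-0.3, -0.8, -0.9]
width: 0.0158
grip_force: 20.0
```

```bash
python3 - <<'E'
from h import *
s=camera('scene')['image'];t=camera('side')['image'];w=camera('wrist')['image']
save('pl7',np.hstack([cv2.resize(s[240:340,40:140],(250,250)),cv2.resize(t[130:180,320:370],(250,250)),w[:250,130:430]]))
E
```

```text
(no output)
```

View pics/pl7.png

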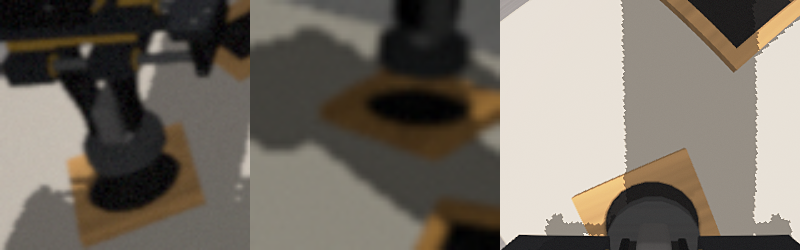

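The cutter hangs over the round recess in all three views. Lowering.

Request:
{"op": "step_arm", "data": {"delta_pos": [[0, 0, -0.5], [0, 0, -0.4], [0, 0, -0.25], [0, 0, -0.15], [0, 0, -0.08], [0, 0, -0.06], [0, 0, 0]], "turn": [0, 0, 0, 0, 0, 0, 0]}}

```text
time: 17.65
ee_pos: [0.5531, -0.3563, 0.0446]
eef_rot: [0.266, 0.964, 0.0, 0.0]
ft_force: [0.2, -0.6, -1.0]
width: 0.016
grip_force: 20.0
```

Request:
{"op": "step_arm", "data": {"delta_pos": [[0, 0, -0.03], [0, 0, -0.02], [0, 0, 0]], "turn": [0, 0, 0]}}

```text
time: 17.95
ee_pos: [0.5532, -0.3563, 0.0438]
eef_rot: [0.266, 0.964, -0.0, 0.0]
ft_force: [-0.4, 0.6, 2.2]
width: 0.0159
grip_force: 20.0
```

Request:
{"op": "step_arm", "data": {"delta_pos": [[0, 0, 0], [0, 0, 0], [0, 0, 0], [0, 0, 0.9], [0, 0, 1], [0, 0, 1], [-0.2, 0.8, 0.9], [-0.2, 1, 0], [-0.2, 1, 0], [-0.2, 1, 0], [-0.2, 1, 0], [-0.2, 1, 0]], "turn": [0, 0, 0, 0, 0, 0, 0.5, 0.5, 0.5, 0.5, 0.5, 0.5], "grip": 0.45}}

```text
time: 19.15
ee_pos: [0.5227, -0.2102, 0.1384]
eef_rot: [0.088, 0.996, -0.0, 0.0]
ft_force: [-0.2, 0.6, 0.9]
width: 0.048
grip_force: 0.0
```

Request:
{"op": "step_arm", "data": {"delta_pos": [[-0.2, 1, 0], [-0.2, 1, 0], [-0.2, 1, 0], [-0.2, 1, 0], [-0.2, 1, 0], [-0.2, 1, 0], [-0.2, 1, 0], [-0.2, 1, 0], [-0.2, 1, 0], [-0.2, 1, 0], [-0.2, 1, 0], [-0.2, 1, 0]], "turn": [0.5, 0.5, 0.5, 0, 0, 0, 0, 0, 0, 0, 0, 0]}}

```text
time: 20.35
ee_pos: [0.4626, 0.0901, 0.1385]
eef_rot: [-0.001, 1.0, -0.0, 0.0]
ft_force: [-0.4, -0.4, -0.3]
width: 0.0483
grip_force: 0.0
```

Request:
{"op": "step_arm", "data": {"delta_pos": [[-0.2, 1, 0], [-0.2, 1, 0], [-0.2, 1, 0], [-0.2, 1, 0], [-0.2, 1, 0], [-0.2, 1, 0], [-0.2, 1, 0], [-0.2, 1, 0], [-0.1, 1, 0], [0, 1, 0], [0, 0, 0], [0, 0, 0]], "turn": [0, 0, 0, 0, 0, 0, 0, 0, 0, 0, 0, 0]}}

```text
time: 21.55
ee_pos: [0.42, 0.3389, 0.1381]
eef_rot: [-0.001, 1.0, -0.0, -0.0]
ft_force: [0.6, 0.1, 0.1]
width: 0.0479
grip_force: 0.0
```

```bash
python3 - <<'E'
from h import *
s=camera('scene')['image'];w=camera('wrist')['image']
save('pl8',np.hstack([cv2.resize(s[220:340,40:180],(350,300)),w[:300,60:500]]))
E
```

```text
(no output)
```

View pics/pl8.png

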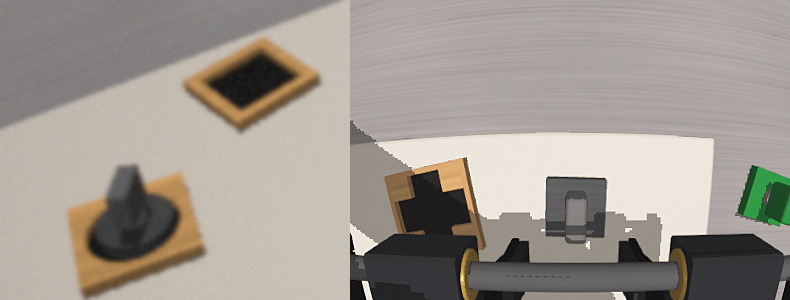

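The round cutter stands in its recess. The square cutter's grip (567–587) is aligned and centred between the fingers (512–635).

Request:
{"op": "step_arm", "data": {"delta_pos": [[0.06, 0.06, -0.9], [0, 0, -0.9], [0, 0, -0.9], [0, 0, -0.8], [0, 0, -0.4], [0, 0, 0], [0, 0, 0]], "turn": [0, 0, 0, 0, 0, 0, 0]}}

```text
time: 22.35
ee_pos: [0.4225, 0.3402, 0.0416]
eef_rot: [-0.0, 1.0, 0.0, 0.0]
ft_force: [0.3, 0.6, 0.4]
width: 0.0478
grip_force: 0.0
```

Request:
{"op": "step_arm", "data": {"delta_pos": [[0, 0, 0], [0, 0, 0], [0, 0, 0], [0, 0, 0], [0, 0, 0], [0, 0, 0]], "turn": [0, 0, 0, 0, 0, 0], "grip": 1}}

```text
time: 22.95
ee_pos: [0.4221, 0.3403, 0.0409]
eef_rot: [-0.001, 1.0, 0.0, 0.0]
ft_force: [-1.5, 0.1, 1.5]
width: 0.0157
grip_force: 19.9
```

Request:
{"op": "step_arm", "data": {"delta_pos": [[0, 0, 0.9], [0, 0, 1], [0, 0, 1], [0.4, -0.8, 0.6], [0.4, -1, 0], [0.4, -1, 0], [0.4, -1, 0], [0.4, -1, 0], [0.4, -1, 0], [0.2, -1, 0], [0, -1, 0], [0, -1, 0]], "turn": [0, 0, 0, 0.5, 0.5, 0.5, 0.45, 0, 0, 0, 0, 0]}}

```text
time: 24.15
ee_pos: [0.4868, 0.1193, 0.1281]
eef_rot: [-0.117, 0.993, 0.0, -0.0]
ft_force: [0.8, 1.0, -0.8]
width: 0.0159
grip_force: 19.9
```

Request:
{"op": "step_arm", "data": {"delta_pos": [[0, -1, 0], [0, -1, 0], [0, -1, 0], [0, -1, 0], [-0.2, -1, 0], [-0.2, -1, 0], [-0.2, -1, 0], [-0.2, -1, 0], [-0.2, -1, 0], [-0.2, -1, 0], [-0.2, -1, 0], [-0.2, -1, 0]], "turn": [0, 0, 0, 0, 0, 0, 0, 0, 0, 0, 0, 0]}}

```text
time: 25.35
ee_pos: [0.4466, -0.1806, 0.1282]
eef_rot: [-0.117, 0.993, 0.0, -0.0]
ft_force: [0.4, -0.5, -1.6]
width: 0.0157
grip_force: 19.9
```

Request:
{"op": "step_arm", "data": {"delta_pos": [[-0.2, -0.8, -0.6], [-0.2, -0.77, -0.6], [-0.2, 0, -0.6], [-0.2, 0, 0], [0, 0, 0], [0, 0, 0]], "turn": [0, 0, 0, 0, 0, 0]}}

```text
time: 25.95
ee_pos: [0.4277, -0.2187, 0.0843]
eef_rot: [-0.118, 0.993, -0.0, 0.001]
ft_force: [0.4, -0.3, -0.3]
width: 0.0156
grip_force: 19.9
```

```bash
python3 - <<'E'
from h import *
s=camera('scene')['image'];t=camera('side')['image'];w=camera('wrist')['image']
save('pl9',np.hstack([cv2.resize(s[200:290,90:190],(278,250)),cv2.resize(t[145:205,335:405],(292,250)),w[:250,170:400]]))
E
```

```text
(no output)
```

View pics/pl9.png

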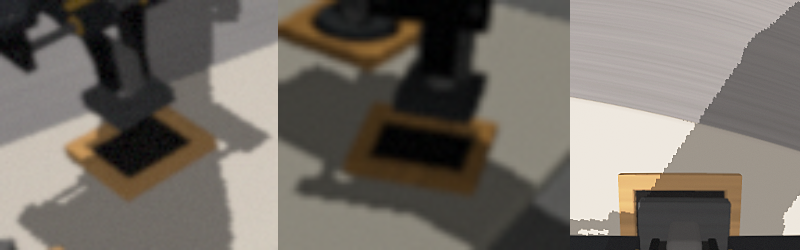

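The square base is parallel to its recess; x still needs +8 mm. I'll correct, then lower.

Request:
{"op": "step_arm", "data": {"delta_pos": [[0.33, 0, 0], [0, 0, 0], [0, 0, -0.5], [0, 0, -0.4], [0, 0, -0.35], [0, 0, -0.15], [0, 0, -0.08], [0, 0, -0.07], [0, 0, 0]], "turn": [0, 0, 0, 0, 0, 0, 0, 0, 0]}}

```text
time: 27.0
ee_pos: [0.4353, -0.219, 0.0446]
eef_rot: [-0.117, 0.993, -0.0, 0.0]
ft_force: [-0.1, 0.5, -0.8]
width: 0.0159
grip_force: 19.9
```

Request:
{"op": "step_arm", "data": {"delta_pos": [[0, 0, -0.03], [0, 0, -0.02], [0, 0, 0]], "turn": [0, 0, 0]}}

```text
time: 27.3
ee_pos: [0.4355, -0.2191, 0.0439]
eef_rot: [-0.117, 0.993, -0.0, 0.0]
ft_force: [-2.0, 1.6, 4.2]
width: 0.0159
grip_force: 19.9
```

Request:
{"op": "step_arm", "data": {"delta_pos": [[0, 0, 0], [0, 0, 0], [0, 0, 0], [0, 0, 0.9], [0, 0, 1], [0, 0, 1], [0.2, 0.8, 0.9], [0.2, 1, 0], [0.2, 1, 0], [0.2, 1, 0], [0.2, 1, 0], [0.2, 1, 0]], "turn": [0, 0, 0, 0, 0, 0, -0.6, -0.6, -0.6, 0, 0, 0], "grip": 0.45}}

```text
time: 28.5
ee_pos: [0.4653, -0.073, 0.1383]
eef_rot: [-0.01, 1.0, -0.0, 0.0]
ft_force: [0.8, -0.1, -1.4]
width: 0.048
grip_force: 0.0
```

Request:
{"op": "step_arm", "data": {"delta_pos": [[0.2, 1, 0], [0.2, 1, 0], [0.2, 1, 0], [0.2, 1, 0], [0.2, 1, 0], [0.2, 1, 0], [0.2, 1, 0], [0.2, 1, 0], [0.2, 1, 0], [0.2, 1, 0], [0.2, 1, 0], [0.2, 1, 0]], "turn": [0, 0, 0, 0, 0, 0, 0, 0, 0, 0, 0, 0]}}

```text
time: 29.7
ee_pos: [0.5254, 0.227, 0.1382]
eef_rot: [-0.01, 1.0, 0.0, -0.0]
ft_force: [0.0, -0.8, 0.8]
width: 0.0482
grip_force: 0.0
```

Request:
{"op": "step_arm", "data": {"delta_pos": [[0.2, 1, 0], [0.2, 1, 0], [0.2, 1, 0], [0.2, 1, 0], [0.2, 1, 0], [0.2, 0.25, 0], [0, 0, 0], [0, 0, 0]], "turn": [0, 0, 0, 0, 0, 0, 0, 0]}}

```text
time: 30.5
ee_pos: [0.5556, 0.356, 0.138]
eef_rot: [-0.009, 1.0, -0.0, -0.0]
ft_force: [0.1, -0.9, -0.2]
width: 0.0478
grip_force: 0.0
```

```bash
python3 - <<'E'
from h import *
s=camera('scene')['image'];w=camera('wrist')['image']
save('pl10',np.hstack([cv2.resize(s[220:340,40:180],(350,300)),w[:300,60:500]]))
E
```

```text
(no output)
```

View pics/pl10.png

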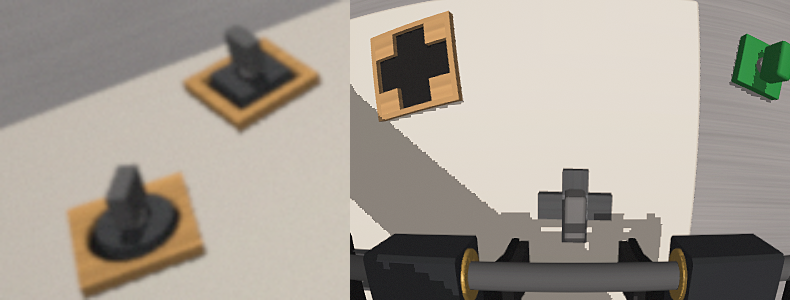

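Both the round and square cutters stand in their recesses. The cross cutter's grip (562–586) is centred and aligned between the fingers.

Request:
{"op": "step_arm", "data": {"delta_pos": [[0, 0.04, -0.9], [0, 0, -0.9], [0, 0, -0.9], [0, 0, -0.8], [0, 0, -0.4], [0, 0, 0], [0, 0, 0]], "turn": [0, 0, 0, 0, 0, 0, 0]}}

```text
time: 31.3
ee_pos: [0.5557, 0.3582, 0.0418]
eef_rot: [-0.009, 1.0, 0.0, 0.0]
ft_force: [-0.2, -0.5, 0.3]
width: 0.0478
grip_force: 0.0
```

Request:
{"op": "step_arm", "data": {"delta_pos": [[0, 0, 0], [0, 0, 0], [0, 0, 0], [0, 0, 0], [0, 0, 0], [0, 0, 0]], "turn": [0, 0, 0, 0, 0, 0], "grip": 1}}

```text
time: 31.9
ee_pos: [0.5553, 0.3582, 0.0409]
eef_rot: [-0.01, 1.0, -0.0, 0.0]
ft_force: [-0.5, -1.5, 1.1]
width: 0.0157
grip_force: 20.0
```

Request:
{"op": "step_arm", "data": {"delta_pos": [[0, 0, 0.9], [0, 0, 0.9], [-0.5, -0.8, 0], [-0.9, -1, 0], [-0.9, -1, 0], [-0.9, -1, 0], [-0.9, -1, 0], [-0.7, -0.9, 0], [-0.34, -0.43, 0], [0, 0, 0], [0, 0, 0]], "turn": [0, 0, 0.4, 0.4, 0.36, 0, 0, 0, 0, 0, 0]}}

```text
time: 33.0
ee_pos: [0.4276, 0.2058, 0.0863]
eef_rot: [-0.079, 0.997, 0.0, 0.001]
ft_force: [-0.2, 0.3, -1.0]
width: 0.0155
grip_force: 20.0
```

```bash
python3 - <<'E'
from h import *
s=camera('scene')['image'];t=camera('side')['image'];w=camera('wrist')['image']
save('pl11',np.hstack([cv2.resize(s[140:220,240:330],(281,250)),cv2.resize(t[210:290,250:340],(281,250)),w[:250,170:400]]))
E
```

```text
(no output)
```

View pics/pl11.png

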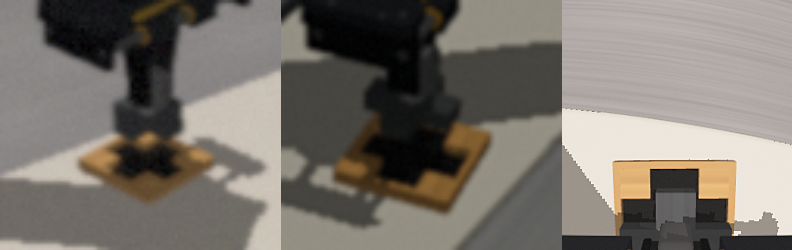

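The cross is parallel to and centred on its recess (cutter arm 656–696 in recess arm 650–699). Lowering.

Request:
{"op": "step_arm", "data": {"delta_pos": [[-0.03, -0.02, -0.5], [0, 0, -0.5], [0, 0, -0.35], [0, 0, -0.15], [0, 0, -0.08], [0, 0, -0.07], [0, 0, 0]], "turn": [0, 0, 0, 0, 0, 0, 0]}}

```text
time: 33.85
ee_pos: [0.4261, 0.2045, 0.0446]
eef_rot: [-0.079, 0.997, 0.0, 0.0]
ft_force: [-0.0, -0.1, -1.3]
width: 0.0159
grip_force: 20.0
```

Request:
{"op": "step_arm", "data": {"delta_pos": [[0, 0, -0.03], [0, 0, -0.02], [0, 0, 0]], "turn": [0, 0, 0]}}

```text
time: 34.15
ee_pos: [0.4263, 0.2046, 0.0439]
eef_rot: [-0.079, 0.997, 0.0, 0.0]
ft_force: [-1.9, -0.8, 5.3]
width: 0.0161
grip_force: 20.0
```

Request:
{"op": "step_arm", "data": {"delta_pos": [[0, 0, 0], [0, 0, 0], [0, 0, 0], [0, 0, 0.9], [0, 0, 1], [0, 0, 1], [0, 0, 1], [0, 0, 1], [0, 0, 0.5], [0, 0, 0]], "turn": [0, 0, 0, 0, 0, 0, 0, 0, 0, 0], "grip": 0.45}}

```text
time: 35.15
ee_pos: [0.4268, 0.2049, 0.1795]
eef_rot: [-0.079, 0.997, 0.0, 0.001]
ft_force: [-0.2, 0.2, 0.4]
width: 0.0479
grip_force: 0.0
```

```bash
python3 - <<'E'
from h import *
from seg import objs
for n,zb in(('scene',.0145),('side',.0172)):
    c=grab(n); print(n); objs(c,zb)
s=dict(np.load('scene.npz'))['image']
save('fin',np.hstack([cv2.resize(s[140:340,50:350],(450,300)),cv2.resize(c['image'][130:290,220:406],(349,300))]))
E
```

```text
scene
high n 65 px [363 146  10   9] top 55.2 c [415.8 538.2] wh [18.3 38.9] a 74.2 mean [417.1 536.7  52.3]
high n 156 px [281 173  13  16] top 72.6 c [428.4 203.6] wh [37.  17.6] a 13.7 mean [430.  203.   70.4]
high n 995 px [233 227  85  48] top 63.1 c [638.1 -85.8] wh [32.3  9.5] a 3.2 mean [640.6 -86.4  63.1]
high n 220 px [130 230  17  20] top 72.8 c [ 435.5 -219.4] wh [36.9 16.6] a 15.0 mean [ 438.3 -219.5   70.6]
high n 1197 px [403 239  55  44] top 87.9 c [871.4 222.5] wh [96.4 60.4] a 28.4 mean [877.1 212.5  84.8]
high n 481 px [195 268  40  27] top 53.7 c [ 641.6 -142.5] wh [23.3 80.1] a 3.6 mean [ 643.2 -144.    51.6]
high n 325 px [ 82 286  17  26] top 73.7 c [ 555.1 -354.7] wh [16.5 36.3] a 58.9 mean [ 557.  -355.4   71.4]
high n 2328 px [166 347 103  73] top 65.1 c [ 848.5 -250.8] wh [147.6 119.5] a 53.2 mean [ 833.6 -246.1   62.5]
orange n 228 px [266 187  42  17] top 26.9 c [429.3 203.2] wh [85.6 84.5] a 8.9 mean [443.7 192.7  24.5]
orange n 438 px [114 236  53  35] top 27.0 c [ 437.1 -220.5] wh [88.1 84.7] a 12.8 mean [ 450.4 -223.7   24.9]
orange n 796 px [ 68 290 
[... 1550 characters left out ...]
05.3] wh [85.9 90.1] a 9.1 mean [416.8 215.8  27.2]
darkrim n 66 px [344 145  18  10] top 35.1 c [ 551.3 -351. ] wh [51.6 52. ] a 21.9 mean [ 547.8 -345.4   32.5]
darkrim n 113 px [358 174  23  11] top 35.1 c [ 435.3 -217.8] wh [52.5 58.2] a 14.2 mean [ 429.9 -207.3   32.5]
darkrim n 170 px [230 188  49  32] top 33.1 c [630.   56.6] wh [ 42.3 174.5] a 0.6 mean [620.3  76.7  30.4]
darkrim n 41 px [243 200  15  13] top 34.9 c [624.4  86.9] wh [63.4  4.3] a 90.0 mean [624.9  87.8  31.5]
darkrim n 308 px [267 243  41  25] top 34.7 c [431.1 206.1] wh [74.5 86.8] a 11.6 mean [431.9 216.3  31.3]
darkrim n 47 px [189 355  18  12] top 34.5 c [409.1 546.2] wh [34.4 12.1] a 8.7 mean [404.9 545.5  31.5]
```

View pics/fin.png

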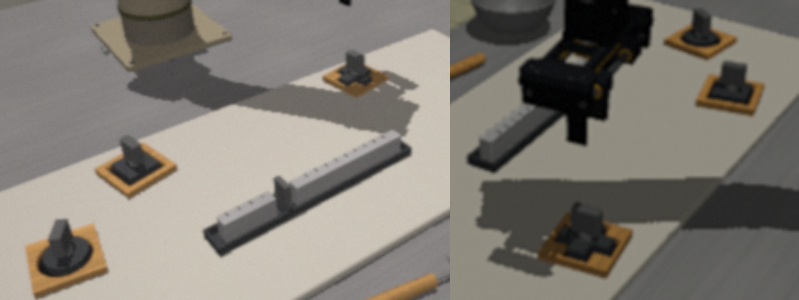

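All three cutters stand in their matching holders and both bars lie in the tray. Each top is about 3 mm above its starting height, which matches resting on the recess and tray floors.

```bash
python3 -c "
from bench import *
print(close_job())"
```

```text
the job is handed in; nothing more can be done
None
```

The job is handed in at about 35 s of the 138 s allowed: the divider is at d ≈ -0.055, both bars are in their bays, and each cutter stands in its matching holder, though the hand-in returned no verdict.

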